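Jack up the sagging door of the glue heater and hold it

ROBOT

A 6-joint arm with a two-finger parallel gripper is mounted at the origin on the work surface. World frame = base frame: x ahead of the robot, y to its left, z up, the work surface at z = 0. Lengths are in mm, angles in rad, forces in N, time in s.
With the tool pointing down it reaches from about 275 to 825 mm from the base axis. Payload 5.2 kg.
Tool frame: the origin (TCP) lies at the very end of the fingers, on their centre line; the grasp point (between the pads) lies 19 mm behind it; z points along the fingers, y is the line along which they close (so a half turn about z gives the same grasp; the last joint's range is limited). The gripper opens to 93 mm and grips with 3 to 60 N. Pads are 15 mm wide; open, the fingers measure 128 mm over their backs; the gripper's body (75 mm by 188 mm) begins 65 mm behind the grasp point.
Start: joints at [-1.448, 0.259, 1.535, -0, 1.348, -0.203], TCP at [176.058, -521.065, 196.153] pointing down, gripper open.
Joint ranges: [-3.14, 3.14], [-0.91, 2.08], [0.19, 2.58], [-1.22, 4.36], [0.22, 2.71], [-3.12, 3.12]. Speed limits (rad/s): [2.57, 2.57, 3.14, 3.14, 3.14, 3.14].

INTERFACE

Orientations are given as [roll, pitch, yaw] about the fixed x, y, z axes, in that order (R = Rz(yaw) Ry(pitch) Rx(roll)).
In Python, from bench import robot gives the robot as it stands. The module is installed in compiled form; this text tells all that it offers. Calls block until the motion is done:
- robot.move_ptp(position, orientation): joint-space move of the TCP to a pose.
- robot.move_linear(position, ori=None, speed=150, f_stop=None): straight line of the TCP; ori=None keeps the orientation; speed is the mean speed in mm/s. With f_stop (N) it stops when the force on the tool has changed by that much, and returns True; else False.
- robot.move_j(angles): joint-space move.
- robot.move_gripper(opening): opening from 0.0 (shut) to 1.0 (fully open); the grip force is fixed at half the most; returns when the fingers have stopped.
- robot.sleep(seconds).
- robot.inverse_kinematics(position, orientation): joint angles nearest the present ones, or None.
- robot.get_image(name): name is "side" or "top" or "wrist"; returns a dict with "img" (480x640x3 uint8, blue, green, red), "fovy" (degrees; the focal length in pixels is half the picture's height over the tangent of half this angle, whatever the lens; pixels are square), "cx", "cy" (the principal point, pixels), "eye" and "orientation" of the camera in the world. Camera axes: x right, y down, z forward; pixel columns grow to the right and rows downward; lengths in mm; the calibration is good to about 2 mm. A picture is of the moment at which its call begins. There is no depth.
A pose or a line that the arm cannot do raises robot.MotionError and nothing moves.
- robot.hand_in(): hands the job in; it is judged then, once.
Readings, each from a call of its own:
- robot.current_t(): time.
- robot.current_qpos(): joint angles.
- robot.current_joint_vel(): joint speeds.
- robot.current_joint_efforts(): joint torques, N m.
- robot.current_tcp_pos(): TCP position.
- robot.current_eef_rot(): TCP orientation.
- robot.current_contact_force(): force on the tool from outside, world axes, zero at the start.
- robot.current_ft_torque(): the same for the moment, N m.
- robot.current_gripper_width(): opening from 0.0 (shut) to 1.0 (fully open).
- robot.current_finger_force(): force on a finger pad.
Only numpy, scipy, OpenCV 4.12 (cv2) and the standard library are available. Lean on these libraries where they do the work, as an engineer would, in place of code of your own. Each camera call takes 0.05 s, during which the arm holds its last target. There are 200 camera calls.

TASK

The green door of the glue-heating cabinet has sagged on its hinges and must be held up while a colleague tightens them. Swing the door fully open, then stand the small red jack flat on the bench with its saddle centred under the orange lift pad below the door, and make a trial stroke: push the yellow pump handle all the way down, then let it come all the way up again. Then push the handle all the way down once more and finish while still holding it down, with the jack alone carrying the raised door and nothing else of the robot touching the cabinet; leave the other things on the bench where they are.

Things in the scene. Friction and masses are not known exactly. Their poses are not given: they have to be found in the camera images.
- cabinet: cream bench-top heating cabinet on four black legs, fixed to the bench, 200 (x) x 260 (y) x 230 mm high including 85 mm legs; origin at the centre of its footprint on the bench; its front faces its own -x. A green door covers the front from y = -75 to +121 mm; a grey control panel with a black knob fills the rest at -y. Each start has its own place and yaw
- door_swing (a joint): door hinge angle in rad: 0 shut, grows as the door swings out towards the robot (clockwise seen from above); its stop, fully open, is at 1.6, where the door stands out square to the front. Starts between shut and 0.4 ajar; light friction keeps it where it is left
- door_hinge (a point): point on the upright hinge axis at the left (+y) edge of the cabinet's front, 155 mm above the bench; its axes turn with the door: -y points along the door from hinge to free edge, -x out of the door's outer face
- door_lift (a joint): how far the sagging door has been raised on its hinge axis, in m: 0 sagged (rests there by weight), free up to 0.04; door and pad weigh about 0.75 kg, raising needs about 8 N. When sagged the door panel spans heights 85 to 225 mm; it is 18 mm thick and reaches 203 mm from the hinge axis
- door_handle (a point): top end of the vertical round steel bar handle on the door's outer face, near its free edge, 215 mm above the bench when sagged; 170 mm along the door from the hinge axis and the bar's centreline is 44 mm out from the hinge axis plane (35 mm off the face). The bar is about 10 to 12 mm thick and 80 mm tall, reaching down from this point; axes as door_hinge
- lift_pad: orange lift pad, 56 mm (across the door) x 46 mm (along it) x 6 mm, fixed under the door's lower edge, 175 mm along the door from the hinge axis, marked by an orange stripe above it; origin at the centre of its underside, 79 mm above the bench when sagged; axes as door_hinge
- jack: loose red hydraulic lever jack, 0.7 to 1 kg: base plate 260 (x) x 64 (y) x 10 mm; origin at the centre of the base's underside. In its own frame: a dark steel pump block 32 x 32 mm, rising to 76 mm, stands at the origin (grip it across y); the saddle's ram is at x = +100 mm, the handle points to -x. The jack balances at the block. Each start has its own place and yaw
- saddle: round black rubber saddle of the jack, 34 mm across; origin at the centre of its top, at jack x = +100 mm, 66 mm above the bench when down; it rises 30 mm in proportion to the handle's stroke, 96 mm above the bench when the handle is fully down, and sinks again when the handle comes up
- pump (a joint): pump handle angle in rad: 0 up (a spring returns it there when let go), 0.55 at its lower stop, fully down. Pivot across the jack at jack x = -22 mm, 70 mm above the bench; the handle points to jack -x, 0.30 rad above level when up, 0.25 rad below level when down
- handle_pad: yellow plate at the handle's end to push on, 56 (along the handle) x 34 x 14 mm; origin at the centre of its upper face, 108 mm along the handle from the pivot and 9 mm above its axis; about 111 mm above the bench when up and 52 mm when down (59 mm stroke). About 3 to 4 N pushes it down without a load, about 8 N with the door on the saddle
- last_a: yellow shoe last lying on its sole, bystander, 205 mm long, 58 mm wide, 101 mm high; origin centre underside
- last_b: second yellow shoe last, same size, bystander
- last_c: green shoe last, same size, bystander
- mug: white mug, bystander, 80 mm across, 95 mm high; origin centre underside
- glue_jar: amber glass jar with black cap, bystander, 70 mm across, 100 mm high; origin centre underside
- hammer: hammer lying on the bench, bystander
- tack_tray: blue divided tray, bystander, 120 x 90 x 35 mm; origin centre underside

How it is judged:
By the outcome, as a careful person would: the job done as asked, in the order asked, and still so for the second after the job is handed in, while the arm keeps its last pose, push and grip.
It also fails if it takes over 72 s, if anything falls off the work surface, if the arm or the gripper's body presses on something with over 40 N, if the wrist force passes 120 N, or if a joint passes its speed limit or range.

## Working session

There is one attempt and no reset: what is moved stays moved. The work goes in short steps, each a Python script; the robot and the scene stay as the last script left them, time stands still between calls to the robot, and variables do not carry over. Pictures are saved under pics/ and viewed, at most 15 in all, crops included, and the job is handed in when it is done.

```bash
mkdir -p pics; cat > h.py <<'E'
import numpy as np, cv2
from scipy.spatial.transform import Rotation as Ro
from bench import robot
def R(o):
    o=np.asarray(o,float)
    return o if o.shape==(3,3) else Ro.from_euler('xyz',o).as_matrix()
def ray(im,uv):
    f=240/np.tan(np.radians(im["fovy"])/2)
    d=np.array([(uv[0]-im["cx"])/f,(uv[1]-im["cy"])/f,1.])
    return np.array(im["eye"],float),R(im["orientation"])@d
def onz(im,uv,z):
    e,d=ray(im,uv); return e+d*(z-e[2])/d[2]
def proj(im,p):
    f=240/np.tan(np.radians(im["fovy"])/2)
    c=R(im["orientation"]).T@(np.array(p,float)-im["eye"]); return c[:2]/c[2]*f+[im["cx"],im["cy"]]
def shot(n,fn=None):
    im=robot.get_image(n)
    if fn: cv2.imwrite('pics/'+fn,im["img"])
    return im
E
python3 - <<'E'
from h import *
for n in("top","side"):
    im=shot(n,n+'1.png'); print(n,im["fovy"],im["cx"],im["cy"],im["eye"],im["orientation"])
E
```

```text
top 43.06988392189479 318.94352666543847 241.11641296728612 [ 403.25709244  -25.55592896 1662.49425393] [-3.04678673 -0.02813472 -1.54357663]
side 57.852569517492384 318.2388723776053 227.83978313069744 [-99.90570788 577.25652913 820.31400165] [-2.21208581 -0.0051078  -2.34545206]
```

View pics/top1.png

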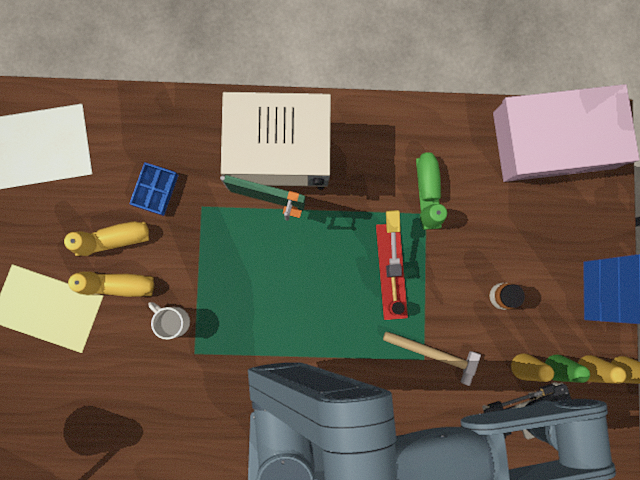

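View pics/side1.png

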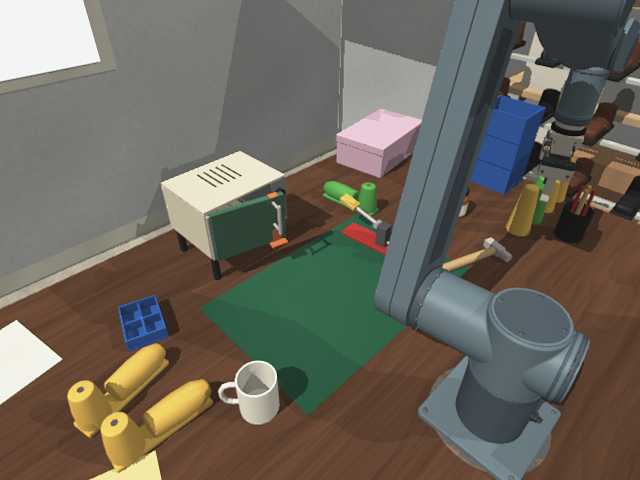

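The top view shows the cabinet roof at (222–330, 93–177). The green door is slightly ajar from (224,180) to (305,200), with its handle near (290,207). The red jack is at (377–408, 224–320), with its saddle end towards the robot at (398,308) and the yellow pad at (393,220). The side view confirms this, with the door free edge and orange pad near (280,240).

```bash
cat > m.py <<'E'
from h import *
def biggest(m):
    c,_=cv2.findContours(m,cv2.RETR_EXTERNAL,cv2.CHAIN_APPROX_NONE); return max(c,key=cv2.contourArea)[:,0,:]
def rect(im,m,z):
    p=np.array([onz(im,q,z)[:2] for q in biggest(m)],np.float32)
    return cv2.minAreaRect(p),p
def roi(m,x0,x1,y0,y1):
    k=np.zeros_like(m); k[y0:y1,x0:x1]=m[y0:y1,x0:x1]; return k
E
python3 - <<'E'
from m import *
np.set_printoptions(precision=1,suppress=True)
im=shot("top"); hsv=cv2.cvtColor(im["img"],cv2.COLOR_BGR2HSV)
cream=roi(cv2.inRange(hsv,(10,10,185),(35,90,255)),200,350,80,190)
r,_=rect(im,cream,230); print("cab",r,cv2.boxPoints(r))
red=roi(cv2.inRange(hsv,(0,150,80),(6,255,255))|cv2.inRange(hsv,(174,150,80),(180,255,255)),360,420,205,330)
red=cv2.morphologyEx(red,cv2.MORPH_CLOSE,np.ones((15,15)))
r,_=rect(im,red,10); print("jack",r,cv2.boxPoints(r))
for nm,lo,hi,b in(("yellow",(20,120,120),(32,255,255),(375,415,205,240)),("orange",(5,160,120),(16,255,255),(270,320,180,225)),("green",(60,60,30),(90,255,140),(215,312,172,206))):
    m=roi(cv2.inRange(hsv,lo,hi),*b); n,_,s,c=cv2.connectedComponentsWithStats(m)
    for i in range(1,n):
        if s[i,4]>15: print(nm,s[i],c[i],onz(im,c[i],{"yellow":111,"orange":225,"green":225}[nm]))
cv2.imwrite('pics/crop2.png',np.hstack([cv2.resize(im["img"][165:225,215:335],None,fx=3.4,fy=3.4,interpolation=2),cv2.resize(im["img"][200:330,360:430],None,fx=1.57,fy=1.57)[:204]]))
E
```

```text
cab ((798.0713500976562, 49.442962646484375), (199.5657196044922, 258.99481201171875), 1.04621160030365) [[695.9 177.1]
 [700.7 -81.9]
 [900.2 -78.2]
 [895.5 180.7]]
jack ((486.4924011230469, -267.3494873046875), (259.79937744140625, 65.456787109375), 5.8445892333984375) [[ 353.9 -248. ]
 [ 360.6 -313.1]
 [ 619.  -286.7]
 [ 612.4 -221.6]]
yellow [386 210  14  23 291] [392.7 220.8] [ 610.4 -254.   111. ]
orange [288 191  11  10  79] [292.8 195.5] [648.5   3.2 225. ]
orange [290 207  12  11  80] [295.2 212.3] [608.4  -3.8 225. ]
green [224 175  65  31 897] [256.3 190.1] [658.8  90.7 225. ]
green [292 194  13  12  92] [299.1 201. ] [635.9 -12.3 225. ]
```

View pics/crop2.png

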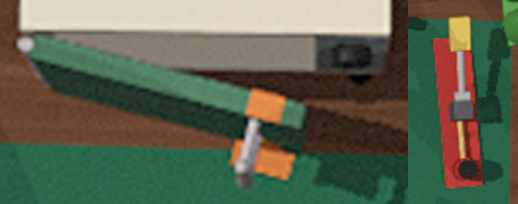

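```bash
cat >> m.py <<'E'
YAW=0.0183; C=np.array([798.,49.4])
def rz(a): return np.array([[np.cos(a),-np.sin(a)],[np.sin(a),np.cos(a)]])
H=C+rz(YAW)@[-109,128]
def door(th,along,out,z):
    return np.append(H+rz(YAW-th)@[-out,-along],z)
E
python3 - <<'E'
from m import *
np.set_printoptions(precision=2,suppress=True)
im=shot("top")
print(H,proj(im,np.append(H,225)),[proj(im,door(.237,170,44,z)) for z in(215,135)],proj(im,door(.237,203,0,225)))
s=shot("side"); print([proj(s,door(.237,170,44,z)) for z in(215,135)])
print(robot.current_eef_rot())
for k in(0,np.pi,-np.pi):
  print(k,[ (q[5] if q is not None else None) for q in (robot.inverse_kinematics(list(p),[np.pi,0,y+k]) for p,y in
   ((door(.237,170,44,185),YAW-.237),(door(1.6,170,44,185),YAW-1.6),((486.5,-267.3,30),.102),((511,73,30),-1.58),((511,-57,50),-1.58)))])
E
```

```text
[686.68 175.38] [221.16 177.48] [array([285.72, 213.21]), array([286.55, 217.65])] [303.58 198.32]
[array([278.63, 207.28]), array([280.15, 232.85])]
[-3.14 -0.    0.33]
0 [np.float64(1.6372379857301365), np.float64(-2.924737759365607), np.float64(0.7654322843380896), np.float64(3.076359409788788), np.float64(2.8225126311756172)]
3.141592653589793 [np.float64(-1.5043546678596573), np.float64(0.21685489422418636), np.float64(-2.376160369251703), np.float64(-0.06523324380100481), np.float64(-0.3190800224141759)]
-3.141592653589793 [np.float64(-1.5043546678596575), np.float64(0.21685489422418547), np.float64(-2.3761603692517035), np.float64(-0.06523324380100481), np.float64(-0.3190800224141759)]
```

```bash
python3 - <<'E'
from m import *
np.set_printoptions(precision=2,suppress=True)
o=[np.pi,0,YAW-.237+np.pi]
robot.move_linear([176,-521,330])
robot.move_ptp(list(door(.237,170,44,300)),o)
im=shot("wrist","w1.png")
print([proj(im,door(.237,170,44,z)) for z in(215,135)],proj(im,door(.237,203,0,225)),robot.current_t())
E
```

```text
[array([323.26, 243.9 ]), array([323.26, 221.18])] [283.82 297.86] 3.8
```

View pics/w1.png

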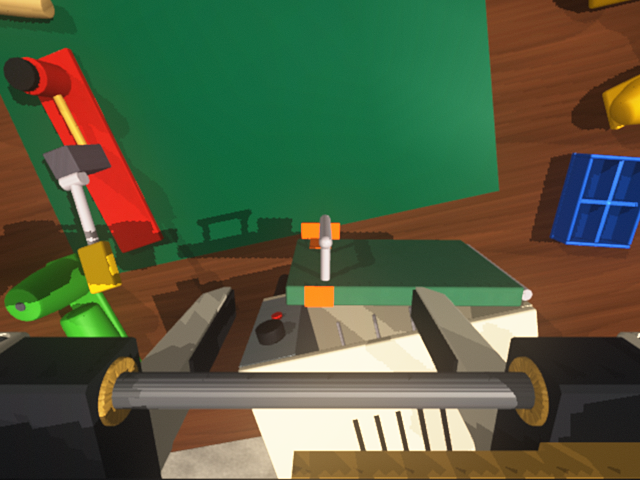

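The wrist view has the bar's top end at (326,243), against a predicted (323,244), and it lies between the fingers. I'll go down, grip and swing.

```bash
python3 - <<'E'
from m import *
np.set_printoptions(precision=2,suppress=True)
P=lambda th,z=188:(list(door(th,170,44,z)),[np.pi,0,YAW-th+np.pi])
print(robot.move_linear(P(.237)[0],speed=120,f_stop=12))
robot.move_gripper(0.0); print(robot.current_gripper_width(),robot.current_finger_force())
for th in np.linspace(.237,1.57,9)[1:]:
    robot.move_linear(*P(th),speed=90); f=robot.current_contact_force(); print(th,np.array(f))
print(robot.move_linear(*P(1.62),speed=40,f_stop=15),robot.current_contact_force(),robot.current_tcp_pos(),robot.current_gripper_width(),P(1.6)[0],robot.current_t())
E
```

```text
False
0.1025050026927862 29.99875634908676
0.403625 [ 1.51  3.41 -0.41]
0.57025 [ 2.95  3.39 -2.24]
0.7368750000000001 [ 3.39  4.09 -2.88]
0.9035000000000001 [ 4.85  2.81 -2.63]
1.070125 [ 4.42  1.38 -3.76]
1.2367500000000002 [ 4.85  1.3  -2.67]
1.403375 [ 5.44  0.06 -3.2 ]
1.57 [ 4.56 -0.34 -2.08]
False [ 3.19 -7.17 -1.66] [517.94 221.52 187.91] 0.10042075746668551 [np.float64(517.1658394065904), np.float64(221.2349511298877), np.float64(188.0)] 10.3333
```

```bash
python3 - <<'E'
from m import *
np.set_printoptions(precision=2,suppress=True)
robot.move_gripper(0.6)
p=robot.current_tcp_pos(); robot.move_linear([p[0],p[1],300])
robot.move_gripper(1.0)
robot.move_ptp([486.5,-267.3,200],[np.pi,0,.102+np.pi])
im=shot("wrist","w2.png"); ja=-3.039
J=lambda x,y,z:np.append(np.array([486.5,-267.3])+rz(ja)@[x,y],z)
print("block",[proj(im,J(x,y,76)) for x,y in((-16,-16),(16,-16),(16,16),(-16,16))],"saddle",proj(im,J(100,0,66)),"pad",proj(im,J(-122.5,0,111)))
t=shot("top","t2.png"); hsv=cv2.cvtColor(t["img"],cv2.COLOR_BGR2HSV)
m=roi(cv2.inRange(hsv,(5,160,120),(16,255,255)),180,300,180,320); n,_,s,c=cv2.connectedComponentsWithStats(m)
for i in range(1,n):
    if s[i,4]>15: print(s[i],c[i],onz(t,c[i],225),onz(t,c[i],85))
print(door(1.6,175,0,225),proj(t,door(1.6,175,0,225)),proj(t,door(1.6,203,0,225)),proj(t,door(1.6,175,20,85)),robot.current_t())
cv2.imwrite('pics/c3.png',np.hstack([cv2.resize(t["img"][160:310,190:290],(320,480)),cv2.resize(im["img"],(480,360)).copy() if 0 else im["img"][:,80:560]]))
E
```

```text
block [array([338.22, 247.38]), array([338.65, 214.17]), array([303.76, 214.19]), array([304.34, 247.4 ])] saddle [321.06 117.3 ] pad [321.33 366.61]
[214 246   9  10  75] [218.41 250.16] [512.52 174.46 225.  ] [523.16 193.94  85.  ]
[227 247  10  17 136] [231.99 254.7 ] [502.72 142.1  225.  ] [512.41 158.43  85.  ]
[511.69 177.29 225.  ] [217.2  250.48] [216.55 262.31] [216.93 254.45] 15.25
```

View pics/c3.png

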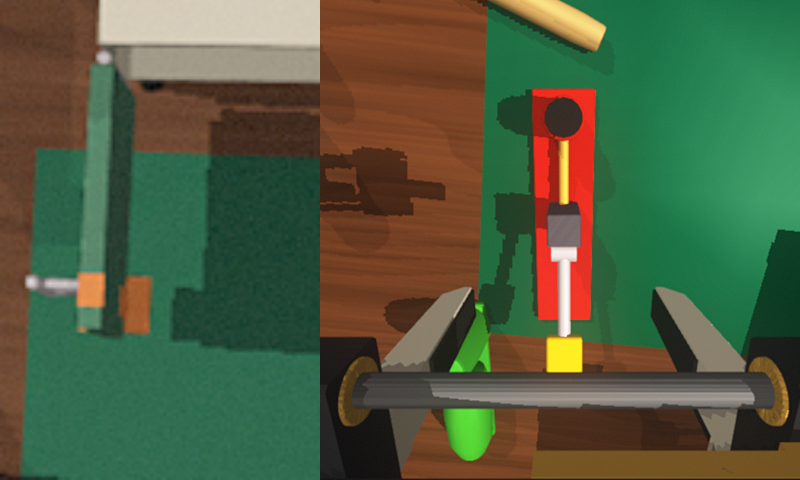

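Left: the door stands square, with its orange stripe at top-image (218,250) and the pad below it. Right: the jack block is at wrist (308–339, 214–247), within 3 px of the prediction. Next I'll grip and carry the jack.

```bash
python3 - <<'E'
from m import *
np.set_printoptions(precision=2,suppress=True)
print(robot.move_linear([486.5,-267.3,32],speed=150,f_stop=12))
robot.move_gripper(0.0); print(robot.current_gripper_width()*93,robot.current_finger_force())
robot.move_linear([486.5,-267.3,52],speed=60); print(robot.current_contact_force())
robot.move_linear([480,-30,52],speed=150)
o=[np.pi,0,1.56]
robot.move_linear([510.9,-30,52],o,speed=20)
robot.move_linear([510.9,-30,37],speed=50)
print(robot.current_joint_vel(),robot.current_t())
im=shot("top","t3.png")
hsv=cv2.cvtColor(im["img"],cv2.COLOR_BGR2HSV)
red=roi(cv2.inRange(hsv,(0,150,80),(6,255,255))|cv2.inRange(hsv,(174,150,80),(180,255,255)),200,420,205,330)
r,_=rect(im,red,15); print(r); cv2.imwrite('pics/c4.png',im["img"][150:400,180:480])
w=shot("side"); cv2.imwrite('pics/c4.png',np.hstack([im["img"][150:350,180:480],w["img"][150:350,200:500]]))
E
```

```text
False
31.74351974644161 29.991997182369232
[ 0.18  0.43 -7.52]
[ 0.   -0.01 -0.01  0.   -0.    0.  ] 21.9917
((491.5115661621094, -132.6925506591797), (59.7994499206543, 29.086244583129883), 87.82061004638672)
```

View pics/c4.png

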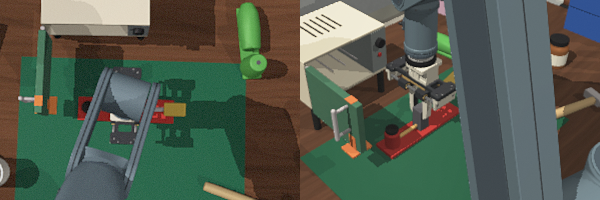

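The jack is held level and turned, with its saddle facing the door. I'll check the saddle from the side view, then slide in and set it down.

```bash
python3 - <<'E'
from m import *
np.set_printoptions(precision=2,suppress=True)
s=shot("side"); u=proj(s,[512,70,71]); x,y=u.astype(int); print(u)
v=s["img"].max(2)
m=roi((v<48).astype(np.uint8)*255,x-30,x+30,y-20,y+30); n,_,st,c=cv2.connectedComponentsWithStats(m)
for i in range(1,n):
    if st[i,4]>40:
        pts=[onz(s,q,71)[:2] for q in np.argwhere(m*0+(_==i))[:,::-1]]
        print(st[i],c[i],onz(s,c[i],71))
t=shot("top"); x,y=proj(t,[512,70,71]).astype(int); print(x,y)
v=t["img"].max(2); m=roi((v<48).astype(np.uint8)*255,x-14,x+10,y-12,y+12); n,_,st,c=cv2.connectedComponentsWithStats(m)
for i in range(1,n):
    if st[i,4]>20: print("top",st[i],c[i],onz(t,c[i],71))
cv2.imwrite('pics/c5.png',np.hstack([cv2.resize(s["img"][190:330,290:450],(400,350)),cv2.resize(t["img"][230:290,200:268],(397,350))]))
E
```

```text
[290.44 278.5 ]
[285 274  14  11 115] [291.31 278.82] [509.61  69.2   71.  ]
266 256
top [262 251   8  12  64] [265.36 255.72] [513.25  72.98  71.  ]
```

View pics/c5.png

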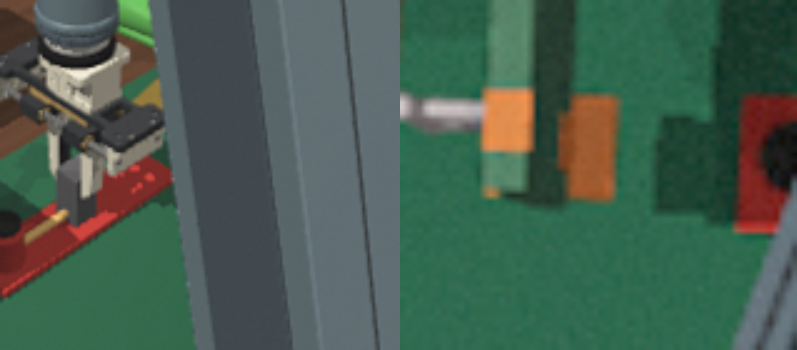

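The saddle is seen at about (511,71) from both views, against a nominal (512,70). The pad edges in the top view are at col 237 and rows 246–264. The target for the saddle is therefore about (511,173.5).

```bash
python3 - <<'E'
from m import *
np.set_printoptions(precision=2,suppress=True)
robot.move_linear([510,73.5,36],speed=80); print(robot.current_contact_force())
print(robot.move_linear([510,73.5,29],speed=20,f_stop=6),robot.current_tcp_pos(),robot.current_contact_force())
robot.move_gripper(0.5)
robot.move_linear([510,73.5,160],speed=150)
robot.move_linear([510,-110,200],speed=200)
robot.move_gripper(0.0)
im=shot("wrist","w6.png"); t=shot("top"); s=shot("side")
ja=1.56; J=lambda x,z:np.append(np.array([510,73.5])+rz(ja)@[x,0],z)
print("pad",proj(im,J(-122.5,111)),"t",proj(t,J(-122.5,111)),J(-122.5,111))
for n,i,z in(("top",t,111),("wrist",im,111)):
    m=cv2.inRange(cv2.cvtColor(i["img"],cv2.COLOR_BGR2HSV),(20,120,90),(33,255,255))
    n_,_,st,c=cv2.connectedComponentsWithStats(m)
    for k in range(1,n_):
        p=onz(i,c[k],z)
        if st[k,4]>30 and abs(p[0]-510)<60 and abs(p[1]+49)<60: print(n,st[k],c[k],p)
print(robot.current_t())
cv2.imwrite('pics/c6.png',np.hstack([cv2.resize(s["img"][160:310,200:400],(400,300)),cv2.resize(t["img"][220:310,190:310],(400,300))]))
E
```

```text
[ 1.38  0.14 -7.8 ]
True [510.69  73.01  31.7 ] [ 0.04 -0.48  3.62]
pad [322.5 167.7] t [312.15 257.79] [508.68 -48.99 111.  ]
top [314 252  12  14 117] [320.26 258.73] [506.87 -69.77 111.  ]
wrist [ 300  134   45   73 3131] [321.72 170.27] [508.05 -50.96 111.  ]
27.5667
```

View pics/c6.png

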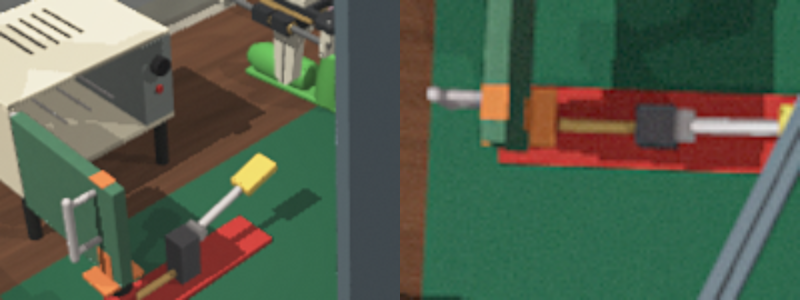

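The jack stands with its ram under the orange pad. In the top crop the pad spans rows 87–147 and the base rows 87–168. I'll compare the centrelines numerically.

```bash
python3 - <<'E'
from m import *
np.set_printoptions(precision=1,suppress=True)
t=shot("top"); hsv=cv2.cvtColor(t["img"],cv2.COLOR_BGR2HSV)
m=roi(cv2.inRange(hsv,(4,150,90),(16,255,255)),228,240,235,275); ys,xs=np.nonzero(m); print(xs.min(),xs.max(),ys.min(),ys.max())
for q in((xs.max()+.5,ys.min()-.5),(xs.max()+.5,ys.max()+.5)): print("pad corner",onz(t,q,82))
red=roi(cv2.inRange(hsv,(0,150,60),(4,255,255))|cv2.inRange(hsv,(174,150,60),(180,255,255)),215,300,235,280)
for c in (245,255,265,275,285):
    r=np.nonzero(red[:,c])[0]
    if len(r): print(c,onz(t,(c,r.min()-.5),10),onz(t,(c,r.max()+.5),10))
r,_=rect(t,red,10); print(r)
d=(t["img"].max(2)<75).astype(np.uint8)*255; d=roi(d,255,275,245,270); ys,xs=np.nonzero(d); print("block",xs.min(),xs.max(),ys.min(),ys.max(),onz(t,(xs.mean(),ys.mean()),76))
E
```

```text
228 239 246 269
pad corner [537.1 140.3  82. ]
pad corner [474.8 137.8  82. ]
245 [543.7 133.   10. ] [478.5 130.4  10. ]
255 [541.8 105.8  10. ] [479.2 103.4  10. ]
265 [542.6  78.6  10. ] [477.3  76.3  10. ]
275 [540.6  51.4  10. ] [478.1  49.2  10. ]
285 [541.4  24.2  10. ] [478.8  22.2  10. ]
((492.9921875, 91.38819885253906), (213.85903930664062, 29.080921173095703), 89.29410552978516)
block 255 274 245 264 [515.2  71.5  76. ]
```

```bash
cat > push.py <<'E'
from m import *
np.set_printoptions(precision=2,suppress=True)
J=lambda x,z:list(np.append(np.array([510.3,73.2])+rz(1.56)@[x,0],z))
def down():
    robot.move_linear(J(-123,118),speed=120)
    r=robot.move_linear(J(-128,70),speed=50,f_stop=25)
    r2=robot.move_linear(J(-130,44),speed=25,f_stop=16)
    robot.sleep(.3)
    print(r,r2,robot.current_tcp_pos(),robot.current_contact_force(),robot.current_t())
def look(fn):
    s=shot("side"); t=shot("top")
    cv2.imwrite('pics/'+fn,np.hstack([cv2.resize(s["img"][160:310,200:400],(400,300)),cv2.resize(t["img"][220:310,190:310],(400,300))]))
E
python3 - <<'E'
from push import *
robot.move_linear(J(-123,150),speed=150)
down(); look("c7.png")
E
```

```text
False False [509.19 -56.7   44.32] [-1.68 -1.1   7.62] 31.3167
```

View pics/c7.png

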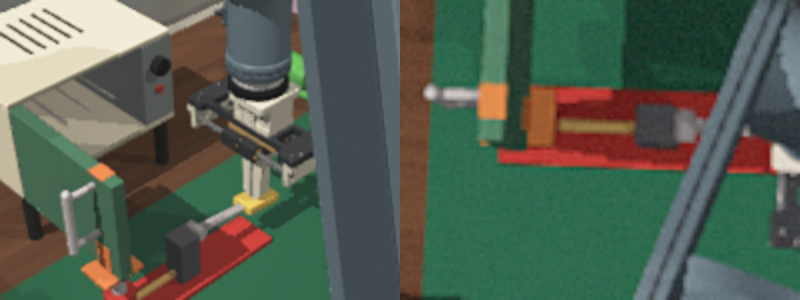

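The fingers press the yellow pad and the door looks raised a little, but the TCP at 44 mm is lower than the stop should allow. I'll measure the pad, stripe and base numerically.

```bash
python3 - <<'E'
from push import *
s=shot("side"); hsv=cv2.cvtColor(s["img"],cv2.COLOR_BGR2HSV)
def vline(uv,xy): # height on the upright through xy best matching pixel row
    zs=np.arange(0,300,.5); return zs[np.argmin([abs(proj(s,[*xy,z])[1]-uv[1]) for z in zs])]
for n,lo,hi in(("yellow",(20,130,120),(32,255,255)),("orange",(5,170,150),(15,255,255))):
    m=roi(cv2.inRange(hsv,lo,hi),230,360,180,320); k,_,st,c=cv2.connectedComponentsWithStats(m)
    for i in range(1,k):
        if st[i,4]>25: print(n,st[i],c[i])
print("pad up/down",proj(s,J(-122.5,111)),proj(s,J(-128.9,52)),"tcp",proj(s,robot.current_tcp_pos()))
for dz in(0,17): print("stripe top",dz,proj(s,door(1.6,175,0,225+dz)),"handle top",proj(s,door(1.6,170,44,215+dz)),"liftpad",proj(s,door(1.6,175,20,85+dz)))
print("base corner far",proj(s,[*J(-130,0)[:2],10]), robot.current_contact_force(), robot.current_gripper_width(), robot.current_eef_rot())
cv2.imwrite('pics/c8.png',cv2.resize(s["img"][210:320,235:365],None,fx=5,fy=5,interpolation=2))
E
```

```text
yellow [317 254  22  13 138] [327.46 260.33]
orange [249 284   7  14  36] [252.97 290.64]
pad up/down [325.29 245.6 ] [326.67 261.68] tcp [326.82 263.62]
stripe top 0 [250.54 250.07] handle top [232.63 261.81] liftpad [248.88 300.61]
stripe top 17 [249.83 243.89] handle top [231.71 255.65] liftpad [248.21 295.39]
base corner far [326.7  273.08] [-1.83 -0.97  7.  ] 0.0035715251813311553 [-3.14 -0.    1.56]
```

View pics/c8.png

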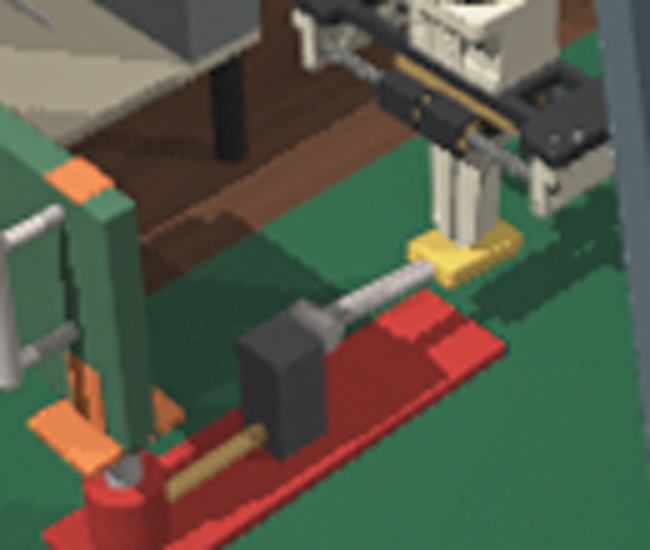

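The pad top face is centred at about crop (465,243). That puts it at roughly 3/4 of its stroke, not at the stop, with about 7.6 N, which is the loaded-door push force. So the handle isn't down yet. I'll keep pushing in small steps while logging force.

```bash
python3 - <<'E'
from push import *
def yel():
    s=shot("side"); m=roi(cv2.inRange(cv2.cvtColor(s["img"],cv2.COLOR_BGR2HSV),(20,130,120),(32,255,255)),300,360,220,290)
    ys,xs=np.nonzero(m); return xs.mean(),ys.mean(),len(xs)
for z in (42,40,38,36,34):
    r=robot.move_linear(J(-130,z),speed=40,f_stop=12)
    print(z,r,robot.current_tcp_pos(),robot.current_contact_force(),yel())
    if r: break
print(robot.current_t()); shot("wrist","w9.png")
E
```

```text
42 False [509.14 -56.63  42.24] [-1.16 -0.48  8.56] (np.float64(327.63309352517985), np.float64(260.9496402877698), 139)
40 False [509.16 -56.51  40.25] [-0.64 -1.02  7.58] (np.float64(327.4632352941176), np.float64(261.5147058823529), 136)
38 False [509.14 -56.35  38.25] [-0.71  0.78  7.87] (np.float64(327.4469696969697), np.float64(262.1287878787879), 132)
36 False [509.14 -56.18  36.25] [-1.43  0.67  8.26] (np.float64(327.26666666666665), np.float64(262.75555555555553), 135)
34 False [509.18 -55.97  34.26] [-0.41  1.17  7.42] (np.float64(327.0530303030303), np.float64(263.469696969697), 132)
32.9667
```

View pics/w9.png

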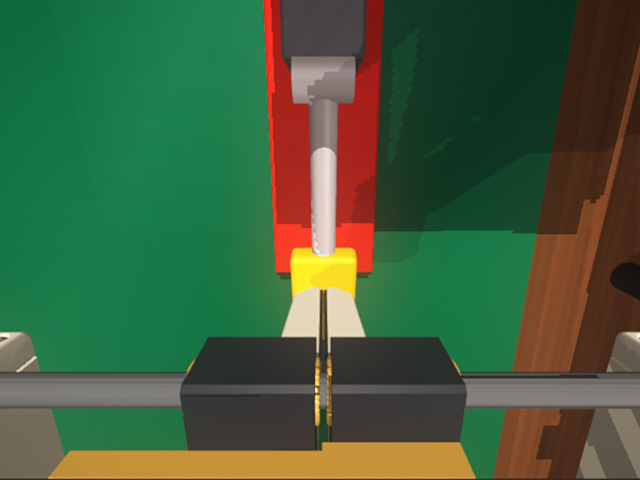

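The fingers sit squared on the yellow plate at (323,275), and the plate keeps following at about 8 N, so the closed fingertips are effectively shorter than the TCP. I'll push on to the stop.

```bash
python3 - <<'E'
from push import *
def yel():
    s=shot("side"); m=roi(cv2.inRange(cv2.cvtColor(s["img"],cv2.COLOR_BGR2HSV),(20,130,120),(32,255,255)),300,360,220,290)
    ys,xs=np.nonzero(m); return xs.mean(),ys.mean(),len(xs)
for z in range(32,14,-2):
    r=robot.move_linear(J(-129,z),speed=40,f_stop=9)
    print(z,r,robot.current_tcp_pos(),robot.current_contact_force(),yel())
    if r: break
robot.sleep(.3); print(robot.current_contact_force(),robot.current_t())
E
```

```text
32 False [509.18 -55.59  32.29] [-0.72 -1.31  7.56] (np.float64(327.1374045801527), np.float64(263.98473282442745), 131)
30 False [509.26 -55.53  31.3 ] [-3.9  -0.46 17.2 ] (np.float64(327.1860465116279), np.float64(264.2170542635659), 129)
28 False [509.39 -55.48  30.59] [-7.2   0.5  27.54] (np.float64(327.0751879699248), np.float64(264.3233082706767), 133)
26 False [509.52 -55.41  29.94] [-11.57   2.1   40.74] (np.float64(327.10769230769233), np.float64(264.4153846153846), 130)
24 False [509.63 -55.38  29.29] [-14.02   2.91  52.37] (np.float64(326.9765625), np.float64(264.671875), 128)
22 False [509.74 -55.3   28.65] [-18.55   5.33  65.02] (np.float64(326.808), np.float64(264.848), 125)
20 False [509.85 -55.27  28.03] [-23.1    6.15  76.74] (np.float64(326.7741935483871), np.float64(264.9596774193548), 124)
18 False [509.97 -55.21  27.38] [-26.51   7.41  89.27] (np.float64(326.76612903225805), np.float64(265.1774193548387), 124)
16 False [510.07 -55.16  26.75] [-30.7    8.67 102.23] (np.float64(326.77868852459017), np.float64(265.172131147541), 122)
[-30.22   8.6  101.39] 36.0167
```

The stop was met at TCP z≈31.5, and my per-step f_stop let the force climb to 102 N, which is too much. I'm backing off now and letting the handle come fully up. The next stroke will be limited by position.

```bash
python3 - <<'E'
from push import *
robot.move_linear(J(-129,32),speed=30); print(robot.current_contact_force())
robot.move_linear(J(-126,70),speed=50); robot.move_linear(J(-123,125),speed=60); robot.sleep(.8)
print(robot.current_contact_force(),robot.current_tcp_pos(),robot.current_t())
s=shot("side"); t=shot("top"); hsv=cv2.cvtColor(s["img"],cv2.COLOR_BGR2HSV)
m=roi(cv2.inRange(hsv,(20,130,120),(32,255,255)),300,360,220,290); ys,xs=np.nonzero(m); print("yellow",xs.mean(),ys.mean(),len(xs),"exp",proj(s,J(-122.5,111)))
cv2.imwrite('pics/c10.png',np.hstack([cv2.resize(s["img"][160:320,200:400],(400,320)),cv2.resize(t["img"][214:310,190:310],(400,320))]))
# base centreline again
hsv=cv2.cvtColor(t["img"],cv2.COLOR_BGR2HSV)
red=roi(cv2.inRange(hsv,(0,150,60),(4,255,255))|cv2.inRange(hsv,(174,150,60),(180,255,255)),215,300,235,280)
for c in (245,255,265):
    r=np.nonzero(red[:,c])[0]; print(c,onz(t,(c,r.min()-.5),10),onz(t,(c,r.max()+.5),10))
d=(t["img"].max(2)<75).astype(np.uint8)*255; d=roi(d,255,275,245,270); ys,xs=np.nonzero(d); print("block",xs.min(),xs.max(),ys.min(),ys.max(),onz(t,(xs.mean(),ys.mean()),76))
E
```

```text
[-1.7  -1.81  8.46]
[-0.19  0.09  0.83] [508.98 -49.81 125.02] 39.475
yellow 326.61316872427983 246.4320987654321 243 exp [325.29 245.6 ]
245 [540.96 132.86  10.  ] [478.46 130.44  10.  ]
255 [541.76 105.76  10.  ] [479.23 103.43  10.  ]
265 [539.83  78.53  10.  ] [477.3  76.3  10. ]
block 255 274 245 264 [515.12  71.41  76.  ]
```

View pics/c10.png

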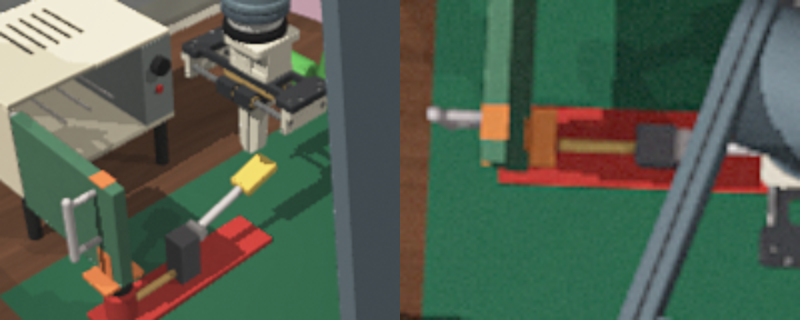

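The handle is fully up again and the jack hasn't moved. This is the final stroke.

```bash
python3 - <<'E'
from push import *
robot.move_linear(J(-123,100),speed=80)
robot.move_linear(J(-127,60),speed=45); robot.move_linear(J(-129,34),speed=30); print(robot.current_contact_force())
print(robot.move_linear(J(-129,29),speed=15,f_stop=20)); robot.sleep(1)
print(robot.current_contact_force(),robot.current_tcp_pos(),robot.current_t())
s=shot("side"); hsv=cv2.cvtColor(s["img"],cv2.COLOR_BGR2HSV)
m=roi(cv2.inRange(hsv,(20,130,120),(32,255,255)),300,360,220,290); ys,xs=np.nonzero(m); print("yellow",xs.mean(),ys.mean(),len(xs))
t=shot("top"); m=roi(cv2.inRange(cv2.cvtColor(t["img"],cv2.COLOR_BGR2HSV),(5,160,120),(16,255,255)),210,224,235,270); ys,xs=np.nonzero(m); print("stripe",xs.mean(),ys.mean(),proj(t,door(1.6,175,0,225))-proj(t,door(1.6,175,0,242)))
cv2.imwrite('pics/c11.png',cv2.resize(s["img"][160:320,200:400],(600,480),interpolation=2))
E
```

```text
[0.61 4.37 9.19]
True
[-3.5   1.26 12.27] [509.51 -54.3   31.86] 43.4417
yellow 327.1953125 264.1796875 128
stripe 217.19230769230768 249.93589743589743 [1.01 0.58]
```

View pics/c11.png

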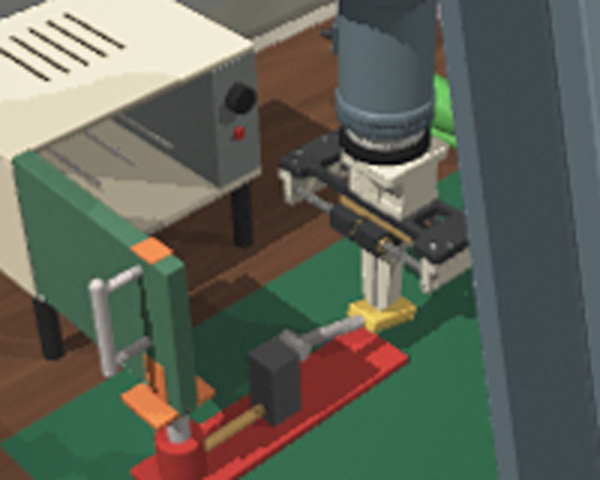

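The door is raised on the saddle, with the ram visible below the pad and the handle pointing down. The force of 12 N only just exceeds the load, so I'll press slightly more firmly onto the stop and hand in.

```bash
python3 - <<'E'
from push import *
p=robot.current_tcp_pos()
print(robot.move_linear([509.2,-54.8,28.8],speed=8,f_stop=14)); robot.sleep(.5)
print(robot.current_contact_force(),robot.current_tcp_pos(),robot.current_t())
if robot.current_contact_force()[2]>15: print(robot.hand_in())
E
```

```text
True
[-3.13  0.53 13.06] [509.55 -54.3   31.89] 44.3667
```

```bash
python3 - <<'E'
from push import *
robot.move_linear([509.2,-54.8,29.0],speed=10); robot.sleep(.5)
f=robot.current_contact_force(); print(f,robot.current_tcp_pos(),robot.current_t())
if 15<f[2]<40: print(robot.hand_in())
E
```

```text
[-5.82  1.08 25.29] [509.65 -54.27  31.16] 45.275
the job is handed in; nothing more can be done
None
```

The job is handed in at 45 s: the door is open to its stop and raised on the jack after one full trial stroke, with the handle held down at about 25 N; during the trial the wrist force briefly reached 102 N (limit 120 N) because I overpressed the stop.

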